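# Close the storage canister and click its day counter on to 5

## Task

The lemon is being put away: close the canister with its lid, the lid's notch over the orange tab on the rim so that the lid sits flat and fully home, and click the lid's day counter on with its orange button until 5 stands at the mark in the little window. Leave the canister standing and let go of everything; do not knock over or shove away the salt shaker, the mustard jar or the flat red tin.

Things in the scene. Friction and masses are not known exactly. Their poses are not given: they have to be found in the camera images.
- lid: Round teal keyed lid with a white housing, 0.3 kg, loose, right way up on the worktop. Origin: centre of its underside; x to the notch and button end (yaw 0: away from the robot), z up. Grey tapered plug z 0-8 mm (radius 40.5 below, 44.5 above), disc z 8-16 mm of radius 58 with a notch in its edge at +x; housing on top: see lid_grip.
- lid_grip (a point): On the lid's axis, 40 mm above its underside: middle of the white box-shaped counter housing, x -46 to 46, y -23 to 23, z 16 to 52 mm in the lid's frame. Grip it here across its 46 mm width (along the lid's y), fingertips at or above z 20 mm. A window frame (x -34 to 2 mm) rises to z 60 mm and the button (x 30 mm) to z 66 mm.
- canister: Dark teal open round canister, loose, about 0.75 kg, a lemon inside below the rim. Origin: centre of its underside; z up, x to the tab. Outer radius 52, wall 4, rim at z 80 mm. With the lid home its disc rests on the rim, the lid's origin is 72 mm above the canister's on the same axis and both x axes agree. With the notch elsewhere the lid rides up on the tab.
- tab_top (a point): Top of the canister's orange locating tab, 55.5 mm out along the canister's x, 87.5 mm above its underside. The tab stands outside the rim, radius 52 to 59 mm, 12 mm wide, its tapered top 7.5 mm above the rim; about 4 mm play to each side in the notch, while the lid's plug has 2.6 mm play in the mouth.
- notch (a point): Middle of the inner edge of the lid's notch at the disc's top face, 48.5 mm out along the lid's x; the notch is 20 mm wide here and flares to 25 mm at the outside.
- button_top (a point): Centre of the top of the orange step button (25 mm wide, round), 30 mm along the lid's x from its axis, 66 mm above its underside; pressed straight down. At rest it stands 14 mm proud of the housing, fully down 3 mm.
- day_button (a joint): Travel of the step button in m: 0 up (sprung), 0.011 down at a hard stop. Pressing takes up to about 4 N at 2 to 5 mm, then about 2 N. The drum passes over at about 8 mm of travel, so press right down, then let the button rise fully: the drum clicks into place and the next press can follow. After a shorter press the drum falls back.
- day_drum (a joint): Turn of the numbered drum in rad, endless. 7 clicked places 0.898 apart: -1.795 shows 6, -0.898 shows 7, 0 shows 1, 0.898 shows 2, 1.795 shows 3, 2.693 shows 4, 3.590 shows 5, 4.488 shows 6, 5.386 shows 7, 6.283 shows 1, and so on. Each full press and release of the button adds 0.898; never backwards. Only the button turns it.
- mark (a point): Place in the window, between two small orange arrowheads, where the number is read: top of the black drum, in the lid's frame at x -16, y -2, z 58 mm.
- numeral_5 (a point): Centre of the white numeral 5 on the black drum (radius 22 mm; numerals 1 to 7 are 13 mm high, tops towards the lid's +x). Within 1 mm of point mark when the counter shows 5.
- salt: bystander: salt shaker with grey cap, 44 mm wide, 90 mm high; origin at the centre of its underside
- mustard: bystander: small jar with dark green lid, 60 mm wide, 85 mm high; origin at the centre of its underside
- tuna: bystander: flat red tin, 86 mm wide, 40 mm high; origin at the centre of its underside
Mind the look-alikes: they are no part of the job. Leave any green look-alike of the lid alone.

How it is judged:
By the outcome, as a careful person would: the job done as asked, in the order asked, and still so for the second after the job is handed in, with the robot touching nothing.
It also fails if it takes over 58 s, if anything falls off the work surface, if the arm or the gripper's body presses on something with over 40 N, if the wrist force passes 120 N, or if a joint passes its speed limit or range.

## Robot

A 6-joint arm with a two-finger parallel gripper is mounted at the origin on a cart in front of the work surface, level with it; the furniture and walls round the work are solid. World frame = base frame: x ahead of the robot, y to its left, z up, the work surface at z = 0. Lengths are in m, angles in degrees, forces in N, time in s.
With the tool pointing down it reaches from about 0.375 to 0.9 m from the base axis. Payload 3.1 kg.
Tool frame: the origin (TCP) lies at the very end of the fingers, on their centre line; the grasp point (between the pads) lies 19 mm behind it (bot.hold_point_z is the z of the grasp point in the tool frame, in m); z points along the fingers, y is the line along which they close (so a half turn about z gives the same grasp; the last joint's range is limited). The gripper opens to 87 mm and grips with 3 to 60 N. Pads are 19 mm wide; open, the fingers measure 117 mm over their backs; the gripper's body (75 mm by 190 mm) begins 51 mm behind the grasp point.
Start: joints at [-74.8, 30.224, 82.088, -0, 67.689, -10.227], TCP at [0.268, -0.564, 0.223] pointing down, gripper open.
Joint ranges: [-176.69, 176.69], [-43.24, 126.21], [12.49, 139.97], [-82, 262], [0, 151.66], [-163.58, 163.58]. Speed limits (degrees/s): [159.86, 159.86, 180, 180, 180, 180].

## Interface

Orientations are given as a 3x3 rotation matrix whose columns are the frame's x, y, z axes.
In Python, from rig import bot, capture, camera_model gives the robot as it stands.
- The arm moves only by the tool apply_moves, never from a script. Its argument "plan" is text: rows parted by semicolons, each of 6 numbers parted by spaces: the shift along the tool's x, y, z in units of 0.05 m (1.0 is 0.05 m), then the turn, a rotation vector about the tool's x, y, z in units of 360 degrees (1.0 is 360 degrees). In form: dx dy dz ax ay az; .... A call has 1 to 10 rows; each row shifts and turns the commanded pose from where the row before left it, along the tool's axes as they then stand; what a row does not reach is not made up. A row lasts 1/12 s, in which the tool goes at most 41.7 mm and 7.16 degrees, less where a joint would pass 70% of its speed; a pose out of reach is approached as far as the arm can. A call with a number of a shift or a turn outside -1 to 1 is refused whole. A call with a gripper value outside its range is refused whole. "gripper" is the gripper command: -1 is shut, 1 is fully open, values between are in proportion, set as the call begins (left out, the last holds). The fingers move at their own pace and stop on an object; the grip force is fixed at half the most. Time passes only in rows, so rows that do not move let the fingers close. It gives the time, the measured TCP pose, the force, the opening and the grip force at its end, in the units of the state.
- bot.read_state(): the state, without advancing time (a new reading comes with each control period).
- capture(name): name is "scene" or "top"; returns the picture (420x560x3 uint8, red, green, blue); there is no depth.
- camera_model(name): a dict with "vertical_fov" (degrees; the focal length in pixels is half the picture's height over the tangent of half this angle, whatever the lens; pixels are square), "cx", "cy" (the principal point, pixels), "dist" ([k1, k2, p1, p2, k3] as OpenCV has them; the pictures are not rectified), "position" and "rotation" of the camera in the world. Camera axes: x right, y down, z forward; pixel columns grow to the right and rows downward; lengths in m; the calibration is good to about 2 mm. A picture is of the moment at which its call begins. camera_model takes no time and is no camera call.
- bot.hand_in(): hands the job in; it is judged then, once.
The state is a dict: "time_s": time; "joint_positions": joint angles; "qvel": joint speeds; "tau": joint torques, N m; "position": TCP position; "tcp_rot": TCP orientation; "force": force on the tool from outside, world axes, zero at the start; "moment": the same for the moment, N m; "opening": opening from 0.0 (shut) to 1.0 (fully open); "grasp_force": force on a finger pad.
Only numpy, scipy, OpenCV 4.12 (cv2) and the standard library are available. Lean on these libraries where they do the work, as an engineer would, in place of code of your own. Each camera call takes 0.05 s, during which the arm holds its last target. There are 200 camera calls.

## Working session

There is one attempt and no reset: what is moved stays moved. The work goes in short steps, Python scripts to look and compute and a tool call to move; the robot and the scene stay as the last step left them, time stands still between calls to the robot, and variables do not carry over. Pictures are saved under pics/ and viewed, at most 10 in all, crops included, and the job is handed in when it is done.

Besides the shell and the picture viewer there is one more tool, called after ">>>" by a JSON object that holds its "fn" and its "kwargs", one argument or row to a line. apply_moves: Moves the arm, as the interface text tells. Its arguments: {"type":"object","properties":{"plan":{"type":"string"},"gripper":{"type":"number"}},"required":["plan"]}

```bash
mkdir -p pics; ls
python3 - <<'E'
from rig import bot, capture, camera_model
import cv2,json
for n in("scene","top"):
    cv2.imwrite(f"pics/{n}0.png",cv2.resize(capture(n)[:,:,::-1],(800,600),interpolation=cv2.INTER_CUBIC)); print(n,camera_model(n))
print(bot.read_state())
E
```

```text
pics
scene {'vertical_fov': 52.47151220011842, 'cx': 282.4187508153552, 'cy': 212.4683969977679, 'dist': array([-0.09204625,  0.        ,  0.        ,  0.        ,  0.        ]), 'position': array([0.0519914 , 0.5356207 , 0.81733049]), 'rotation': array([[-0.71133892, -0.49149858,  0.50242023],
       [-0.70279513,  0.48853447, -0.51711998],
       [ 0.00871414, -0.72094606, -0.69293639]])}
top {'vertical_fov': 45.18837053426763, 'cx': 285.85939446835374, 'cy': 209.66324213396743, 'dist': array([0.0272374, 0.       , 0.       , 0.       , 0.       ]), 'position': array([ 0.35862063, -0.04157617,  1.63453426]), 'rotation': array([[ 0.02868995, -0.98906685,  0.14465008],
       [-0.99941287, -0.02567151,  0.02269107],
       [-0.0187296 , -0.14521615, -0.98922266]])}
{'time_s': 0.1, 'joint_positions': array([-7.48004483e+01,  3.02736516e+01,  8.21496408e+01,  7.81969461e-04,
        6.76888862e+01, -1.02258023e+01]), 'qvel': array([-0.11124469, -0.1141495 , -0.29608841,  0.05544366,  0.02913424,
       -0.05387755]), 'tau': array([-5.23793369e-04, -4.40984094e+01, -1.77151108e+01,  6.36386708e-02,
        5.34227653e-02, -4.27892883e-05]), 'position': array([ 0.26820298, -0.56379616,  0.22166605]), 'tcp_rot': array([[ 9.03147717e-01,  4.29329653e-01, -5.01136730e-04],
       [ 4.29329795e-01, -9.03145805e-01,  1.89270487e-03],
       [ 3.59994788e-04, -1.92454501e-03, -9.99998083e-01]]), 'force': array([-1.00625366,  0.12666276, -0.14347453]), 'moment': array([-0.03768416, -0.01960676, -0.03727855]), 'grasp_force': 0.0, 'opening': 1.0007196302927825}
```

View pics/top0.png

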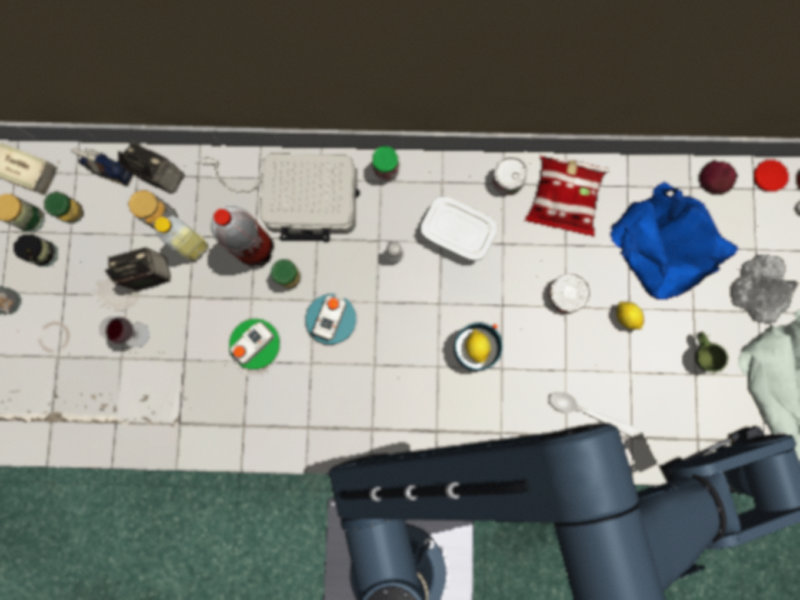

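View pics/scene0.png

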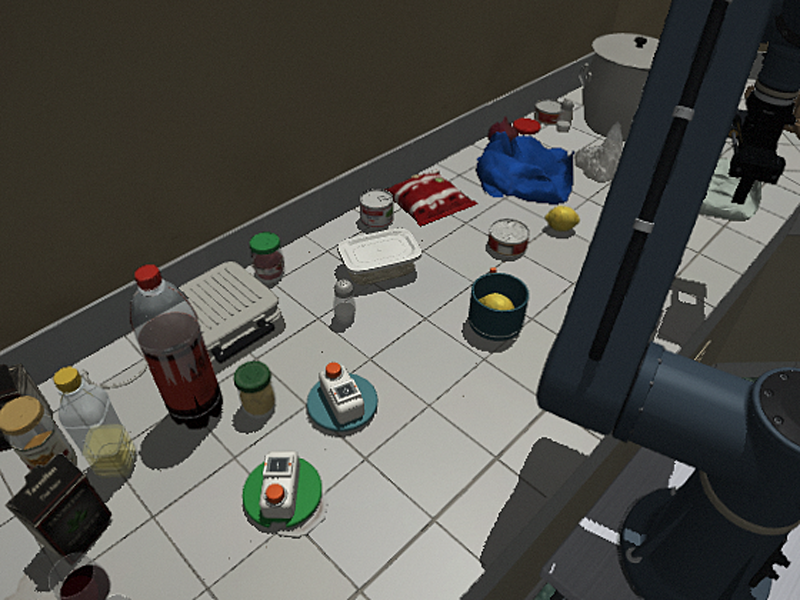

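The top view shows two lid-like things, at 800x600 scale: one teal with a white housing at (330,318), the other green at (254,344). The teal one fits the description, and the green is the look-alike. The canister with the lemon is at (478,347), its tab at about (495,326). I'll confirm in one crop montage.

```bash
cat > h.py <<'E'
from rig import bot, capture, camera_model
import cv2, numpy as np
def K(n):
    m=camera_model(n); f=210/np.tan(np.radians(m["vertical_fov"]/2))
    return np.array([[f,0,m["cx"]],[0,f,m["cy"]],[0,0,1]]),np.array(m["dist"]),np.array(m["position"]),np.array(m["rotation"])
def at(n,uv,z):
    k,d,p,R=K(n); u=cv2.undistortPoints(np.array([[uv]],float),k,d)[0,0]
    r=R@np.array([u[0],u[1],1]); return p+r*(z-p[2])/r[2]
def px(n,P):
    k,d,p,R=K(n); P=np.atleast_2d(P)
    return cv2.projectPoints((P-p)@R,np.zeros(3),np.zeros(3),k,d)[0][:,0]
def crop(img,c,w,h,s):
    x0,y0=int(c[0]-w/2),int(c[1]-h/2)
    return cv2.resize(img[y0:y0+h,x0:x0+w],(w*s,h*s),interpolation=cv2.INTER_CUBIC)[:,:,::-1],(x0,y0)
E
python3 - <<'E'
from h import *
t,s=capture("top"),capture("scene")
L=[crop(t,(231,223),50,37,8),crop(t,(336,240),50,37,8),crop(s,(239,277),66,50,6),crop(s,(349,210),66,50,6)]
print([o for _,o in L])
im=[cv2.resize(a,(400,300)) for a,_ in L]
cv2.imwrite("pics/c1.png",np.vstack([np.hstack(im[:2]),np.hstack(im[2:])]))
E
```

```text
[(206, 204), (311, 221), (206, 252), (316, 185)]
```

View pics/c1.png

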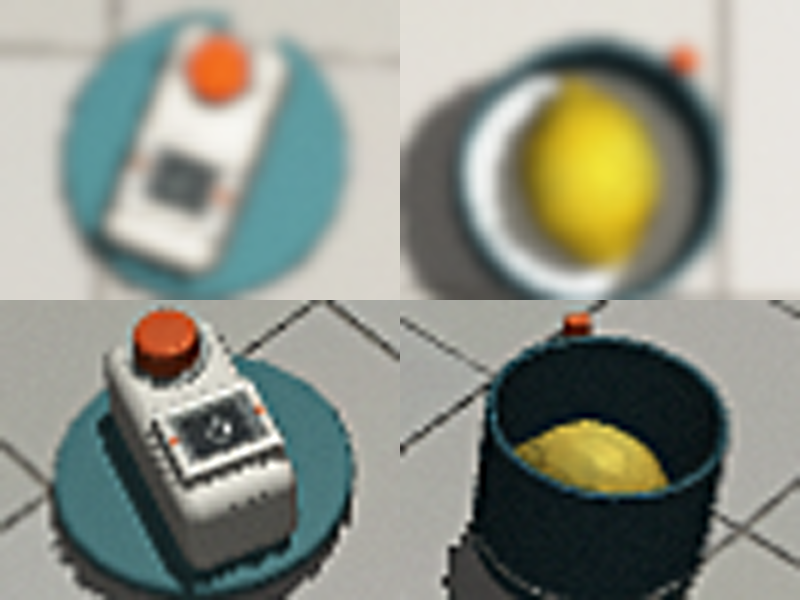

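The crops show the teal lid with its notch and orange button pointing up and slightly right, and the canister's tab at upper right in the top view. Now I'll measure both.

Run:
```python
from h import *
def T(x,y,o,sx,sy): return (o[0]+x/sx-.5,o[1]+y/sy-.5)
t=lambda x,y,o:T(x,y,o,8,300/37); s=lambda x,y,o:T(x,y,o,400/66,6)
p=lambda n,v:print(n,v.round(4))
lc=at("top",t(205,155,(206,204)),.016);b=at("top",t(218,70,(206,204)),.066);p("lidc",lc);p("btn",b)
bs=at("scene",s(165,33,(206,252)),.066);p("btn s",bs)
ls=at("scene",s(203,173,(206,252)),.016);p("lidc s",ls)
for q in(b,bs): print(np.degrees(np.arctan2(*(q-lc)[1::-1])),np.linalg.norm((q-lc)[:2]))
c=at("top",t(192,172,(311,221)),.08);cs=at("scene",s(207,115,(316,185)),.08);p("can",c);p("can s",cs)
tt=at("top",t(285,61,(311,221)),.0875);ts=at("scene",s(177,18,(316,185)),.0875);p("tab",tt);p("tab s",ts)
for q in(tt,ts):
  for cc in(c,cs): print(np.degrees(np.arctan2(*(q-cc)[1::-1])),np.linalg.norm((q-cc)[:2]))
# image-code check: orange button & tab centroids, teal disc
for n in("top","scene"):
  im=capture(n); h=cv2.cvtColor(im,cv2.COLOR_RGB2HSV)
  m=((h[...,0]<13)&(h[...,1]>150)&(h[...,2]>120)).astype(np.uint8)
  N,_,st,ce=cv2.connectedComponentsWithStats(m)
  for i in range(1,N):
    if st[i,4]>3: 
      for q,z in((b,.06),(tt,.083)):
        if np.linalg.norm(ce[i]-px(n,[q[0],q[1],z])[0])<8: p(n,np.r_[ce[i],st[i,4],at(n,ce[i],z)])
```

```text
lidc [0.5484 0.1714 0.016 ]
btn [0.5758 0.1612 0.066 ]
btn s [0.5735 0.1609 0.066 ]
lidc s [0.5439 0.1719 0.016 ]
-20.419434016668824 0.02928531983390242
-22.746423283382992 0.027252194060248
can [ 0.4901 -0.1585  0.08  ]
can s [ 0.488 -0.16   0.08 ]
tab [ 0.5326 -0.193   0.0875]
tab s [ 0.532  -0.1936  0.0875]
-39.05724029859231 0.054712239344443074
-36.41670081315557 0.05548108569078579
-39.969906650101784 0.054646220059295196
-37.31292233944532 0.05537488514456136
top [2.327895e+02 2.121579e+02 3.800000e+01 5.766000e-01 1.618000e-01
 6.000000e-02]
scene [ 3.448e+02  1.878e+02  5.000e+00  5.340e-01 -1.973e-01  8.300e-02]
scene [2.327667e+02 2.571667e+02 6.000000e+01 5.772000e-01 1.581000e-01
 6.000000e-02]
```

```bash
cat >> h.py <<'E'
from scipy.spatial.transform import Rotation as Ro
def down(yaw):
    c,s=np.cos(np.radians(yaw)),np.sin(np.radians(yaw)); return np.array([[c,s,0],[s,-c,0],[0,0,-1]])
def plan(pos,yaw,n):
    st=bot.read_state(); R0=Ro.from_matrix(st["tcp_rot"]); d=np.array(pos)-st["position"]
    rv=(R0.inv()*Ro.from_matrix(down(yaw))).as_rotvec()
    if abs(rv[2])<0.01 : rv=rv
    for i in range(n):
        R=R0*Ro.from_rotvec(rv*i/n)
        r=np.r_[R.inv().apply(d/n)/.05, rv/n/(2*np.pi)]
        print(" ".join(f"{v:.4f}" for v in r)+(";" if i%10!=9 else ";\n"))
    print("step mm",np.linalg.norm(d)/n*1e3,"deg",np.degrees(np.linalg.norm(rv))/n)
E
python3 - <<'E'
from h import *
print("mustard",at("top",(199,188),.085),"bottle",at("top",(155,150),.25),at("scene",(137,287),0),"mustard s",at("scene",(178,260),.085))
plan((.547,.1715,.17),159,24)
E
```

```text
mustard [0.64667751 0.26787516 0.085     ] bottle [0.72206837 0.36539324 0.25      ] [0.70819422 0.34986926 0.        ] mustard s [0.63963022 0.26303788 0.085     ]
0.4730 -0.4539 0.0439 -0.0000 -0.0000 -0.0155;
0.5148 -0.4059 0.0439 -0.0000 -0.0000 -0.0155;
0.5517 -0.3541 0.0438 -0.0000 -0.0000 -0.0155;
0.5835 -0.2989 0.0438 -0.0000 -0.0000 -0.0155;
0.6097 -0.2409 0.0438 -0.0000 -0.0000 -0.0155;
0.6302 -0.1806 0.0438 -0.0000 -0.0000 -0.0155;
0.6447 -0.1187 0.0437 -0.0000 -0.0000 -0.0155;
0.6532 -0.0556 0.0437 -0.0000 -0.0000 -0.0155;
0.6555 0.0080 0.0437 -0.0000 -0.0000 -0.0155;
0.6517 0.0716 0.0437 -0.0000 -0.0000 -0.0155;

0.6416 0.1344 0.0436 -0.0000 -0.0000 -0.0155;
0.6256 0.1960 0.0436 -0.0000 -0.0000 -0.0155;
0.6036 0.2558 0.0436 -0.0000 -0.0000 -0.0155;
0.5760 0.3131 0.0436 -0.0000 -0.0000 -0.0155;
0.5429 0.3675 0.0436 -0.0000 -0.0000 -0.0155;
0.5047 0.4184 0.0435 -0.0000 -0.0000 -0.0155;
0.4617 0.4654 0.0435 -0.0000 -0.0000 -0.0155;
0.4144 0.5080 0.0435 -0.0000 -0.0000 -0.0155;
0.3632 0.5458 0.0435 -0.0000 -0.0000 -0.0155;
0.3086 0.5784 0.0435 -0.0000 -0.0000 -0.0155;

0.2510 0.6056 0.0435 -0.0000 -0.0000 -0.0155;
0.1911 0.6271 0.0435 -0.0000 -0.0000 -0.0155;
0.1294 0.6427 0.0435 -0.0000 -0.0000 -0.0155;
0.0665 0.6522 0.0435 -0.0000 -0.0000 -0.0155;
step mm 32.85155191985286 deg 5.565427032020384
```

>>> {"fn": "apply_moves", "kwargs": {
  "plan": "0.47 -0.45 0.03 0 0 -0.0155;0.51 -0.41 0.03 0 0 -0.0155;0.55 -0.35 0.03 0 0 -0.0155;0.58 -0.30 0.03 0 0 -0.0155;0.61 -0.24 0.03 0 0 -0.0155;0.63 -0.18 0.03 0 0 -0.0155;0.64 -0.12 0.03 0 0 -0.0155;0.65 -0.06 0.03 0 0 -0.0155;0.66 0.01 0.03 0 0 -0.0155;0.65 0.07 0.03 0 0 -0.0155",
  "gripper": 0.6
}}

```text
time_s: 1.13
position: [0.3837, -0.257, 0.2077]
tcp_rot: [[0.148, 0.989, 0.0], [0.989, -0.148, -0.0], [-0.0, 0.0, -1.0]]
force: [0.2, -0.2, 0.2]
opening: 0.798
grasp_force: 0.0
```

>>> {"fn": "apply_moves", "kwargs": {
  "plan": "0.64 0.13 0.04 0 0 -0.0155;0.63 0.20 0.04 0 0 -0.0155;0.60 0.26 0.04 0 0 -0.0155;0.58 0.31 0.04 0 0 -0.0155;0.54 0.37 0.04 0 0 -0.0155;0.50 0.42 0.04 0 0 -0.0155;0.46 0.47 0.04 0 0 -0.0155;0.41 0.51 0.04 0 0 -0.0155;0.36 0.55 0.04 0 0 -0.0155;0.31 0.58 0.04 0 0 -0.0155"
}}

```text
time_s: 1.97
position: [0.4999, 0.05, 0.1876]
tcp_rot: [[-0.735, 0.678, 0.001], [0.678, 0.735, -0.0], [-0.0, 0.0, -1.0]]
force: [0.2, -1.2, 0.2]
opening: 0.799
grasp_force: 0.0
```

>>> {"fn": "apply_moves", "kwargs": {
  "plan": "0.25 0.61 0.04 0 0 -0.0155;0.19 0.63 0.04 0 0 -0.0155;0.13 0.64 0.04 0 0 -0.0155;0.07 0.65 0.04 0 0 -0.0155;0 0 0 0 0 0;0 0 0 0 0 0;0 0 0 0 0 0"
}}

```text
time_s: 2.55
position: [0.5446, 0.1711, 0.1793]
tcp_rot: [[-0.936, 0.353, -0.001], [0.353, 0.936, -0.001], [0.001, -0.001, -1.0]]
force: [-0.6, 0.2, -0.2]
opening: 0.796
grasp_force: 0.0
```

Run:
```python
from h import *
s=bot.read_state(); print(s["position"],s["tcp_rot"].round(3),s["opening"],s["time_s"])
plan((.547,.1715,.026),159,6)
t,c=capture("top"),capture("scene")
L=[crop(t,(231,218),66,50,6),crop(c,(239,272),66,50,6)]
print([o for _,o in L])
cv2.imwrite("pics/c2.png",np.hstack([cv2.resize(a,(400,300)) for a,_ in L]))
```

```text
[0.5446254  0.17107664 0.17930337] [[-0.936  0.353 -0.001]
 [ 0.353  0.936 -0.001]
 [ 0.001 -0.001 -1.   ]] 0.7964950756567095 2.55
-0.0073 0.0046 0.5110 -0.0000 -0.0000 0.0002;
-0.0072 0.0045 0.5110 -0.0000 -0.0000 0.0002;
-0.0072 0.0045 0.5110 -0.0000 -0.0000 0.0002;
-0.0071 0.0044 0.5110 -0.0000 -0.0000 0.0002;
-0.0070 0.0043 0.5110 -0.0000 -0.0000 0.0002;
-0.0070 0.0042 0.5110 -0.0000 -0.0000 0.0002;
step mm 25.553723545145136 deg 0.057795760163960104
[(198, 193), (206, 247)]
```

View pics/c2.png

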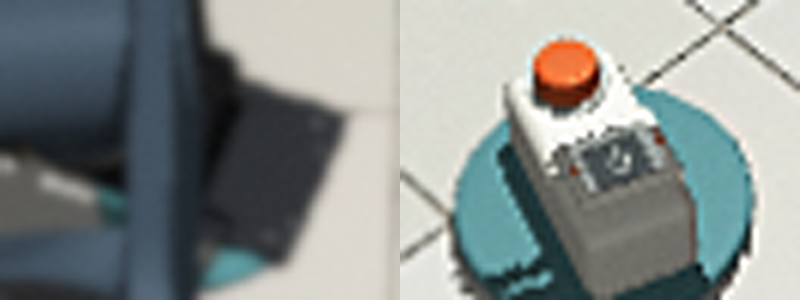

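The scene crop shows the lid undisturbed below the gripper, with the button at crop (566,65). Next I'll descend and grip.

>>> {"fn": "apply_moves", "kwargs": {
  "plan": "-0.01 0 0.5 0 0 0;-0.01 0 0.5 0 0 0;-0.01 0 0.5 0 0 0;-0.01 0.01 0.5 0 0 0;-0.01 0.01 0.5 0 0 0;0 0.01 0.4 0 0 0;0 0 0.1 0 0 0;0 0 0 0 0 0;0 0 0 0 0 0"
}}

```text
time_s: 3.4
position: [0.5485, 0.1711, 0.0302]
tcp_rot: [[-0.935, 0.354, 0.001], [0.354, 0.935, 0.0], [-0.0, 0.0, -1.0]]
force: [-0.0, -0.4, 0.6]
opening: 0.803
grasp_force: 0.0
```

>>> {"fn": "apply_moves", "kwargs": {
  "plan": "0 0 0 0 0 0;0 0 0 0 0 0;0 0 0 0 0 0;0 0 0 0 0 0;0 0 0 0 0 0;0 0 0 0 0 0;0 0 0 0 0 0;0 0 0 0 0 0",
  "gripper": -1
}}

```text
time_s: 4.07
position: [0.5481, 0.1716, 0.0303]
tcp_rot: [[-0.936, 0.352, 0.0], [0.352, 0.936, -0.001], [-0.0, -0.0, -1.0]]
force: [-2.3, -2.3, 6.1]
opening: 0.528
grasp_force: 30.0
```

>>> {"fn": "apply_moves", "kwargs": {
  "plan": "0 0 -0.3 0 0 0;0 0 -0.5 0 0 0;0 0 -0.5 0 0 0;0 0 -0.5 0 0 0;0 0 -0.5 0 0 0;0 0 -0.4 0 0 0;0 0 0 0 0 0;0 0 0 0 0 0"
}}

```text
time_s: 4.73
position: [0.5484, 0.1721, 0.1648]
tcp_rot: [[-0.936, 0.353, 0.002], [0.353, 0.936, 0.0], [-0.002, 0.001, -1.0]]
force: [-0.7, -0.0, -4.0]
opening: 0.523
grasp_force: 30.0
```

Run:
```python
from h import *
s=bot.read_state(); print(s["position"],s["force"],s["opening"])
plan((.4895,-.159,.16),142,20)
```

```text
[0.54837181 0.17213299 0.16483074] [-0.66228391 -0.01730973 -4.01497246] 0.5233515209297339
-0.0617 -0.3306 0.0046 0.0000 0.0000 0.0024;
-0.0667 -0.3297 0.0046 0.0000 0.0000 0.0024;
-0.0717 -0.3286 0.0046 0.0000 0.0000 0.0024;
-0.0766 -0.3275 0.0046 0.0000 0.0000 0.0024;
-0.0816 -0.3263 0.0046 0.0000 0.0000 0.0024;
-0.0865 -0.3250 0.0047 0.0000 0.0000 0.0024;
-0.0914 -0.3237 0.0047 0.0000 0.0000 0.0024;
-0.0963 -0.3222 0.0047 0.0000 0.0000 0.0024;
-0.1012 -0.3207 0.0047 0.0000 0.0000 0.0024;
-0.1060 -0.3192 0.0047 0.0000 0.0000 0.0024;

-0.1108 -0.3175 0.0047 0.0000 0.0000 0.0024;
-0.1156 -0.3158 0.0047 0.0000 0.0000 0.0024;
-0.1204 -0.3140 0.0047 0.0000 0.0000 0.0024;
-0.1251 -0.3122 0.0048 0.0000 0.0000 0.0024;
-0.1299 -0.3102 0.0048 0.0000 0.0000 0.0024;
-0.1345 -0.3082 0.0048 0.0000 0.0000 0.0024;
-0.1392 -0.3062 0.0048 0.0000 0.0000 0.0024;
-0.1438 -0.3040 0.0048 0.0000 0.0000 0.0024;
-0.1484 -0.3018 0.0048 0.0000 0.0000 0.0024;
-0.1530 -0.2995 0.0048 0.0000 0.0000 0.0024;

step mm 16.818017540079296 deg 0.8675354482165611
```

>>> {"fn": "apply_moves", "kwargs": {
  "plan": "-0.06 -0.33 -0.05 0 0 0.0024;-0.07 -0.33 0 0 0 0.0024;-0.07 -0.33 0 0 0 0.0024;-0.08 -0.33 0 0 0 0.0024;-0.08 -0.33 0 0 0 0.0024;-0.09 -0.32 0 0 0 0.0024;-0.09 -0.32 0 0 0 0.0024;-0.10 -0.32 0 0 0 0.0024;-0.10 -0.32 0 0 0 0.0024;-0.11 -0.32 0 0 0 0.0024"
}}

```text
time_s: 5.57
position: [0.5173, 0.0059, 0.1646]
tcp_rot: [[-0.872, 0.49, -0.005], [0.49, 0.872, 0.001], [0.005, -0.001, -1.0]]
force: [0.6, -0.2, -3.0]
opening: 0.525
grasp_force: 30.0
```

>>> {"fn": "apply_moves", "kwargs": {
  "plan": "-0.11 -0.32 0 0 0 0.0024;-0.12 -0.32 0 0 0 0.0024;-0.12 -0.31 0 0 0 0.0024;-0.13 -0.31 0 0 0 0.0024;-0.13 -0.31 0 0 0 0.0024;-0.13 -0.31 0 0 0 0.0024;-0.14 -0.31 0 0 0 0.0024;-0.14 -0.30 0 0 0 0.0024;-0.15 -0.30 0 0 0 0.0024;-0.15 -0.30 0 0 0 0.0024"
}}

```text
time_s: 6.4
position: [0.4883, -0.1592, 0.1646]
tcp_rot: [[-0.788, 0.616, -0.004], [0.616, 0.788, 0.003], [0.005, -0.0, -1.0]]
force: [0.5, 0.4, -2.8]
opening: 0.529
grasp_force: 30.0
```

>>> {"fn": "apply_moves", "kwargs": {
  "plan": "0 0 0 0 0 0;0 0 0 0 0 0;0 0 0 0 0 0"
}}

```text
time_s: 6.65
position: [0.4889, -0.1583, 0.1656]
tcp_rot: [[-0.789, 0.615, -0.003], [0.615, 0.789, 0.002], [0.004, 0.0, -1.0]]
force: [0.0, -0.1, -2.7]
opening: 0.527
grasp_force: 30.0
```

Run:
```python
from h import *
s=bot.read_state(); p=s["position"];R=s["tcp_rot"];print(p,R.round(4))
a,b=camera_model("scene"),capture("scene")
# predicted outlines: lid disc rim & button (from tool), canister rim & tab
im,o=crop(b,(349,195),100,75,8); im=im.copy()
th=np.radians(np.arange(0,360,10)); 
Rl=R@np.diag([-1,1,-1]); O=p-Rl@[0,0,.030]
def dots(P,col):
    for q in px("scene",P): cv2.circle(im,tuple(np.int32((q-o+.5)*8)),2,col,-1)
ring=lambda r,z:np.c_[r*np.cos(th),r*np.sin(th),z+0*th]
dots(O+ring(.058,.008)@Rl.T,(255,0,255)); dots(O+(ring(.0125,.066)+[.03,0,0])@Rl.T,(255,255,0))
C=np.array([.4895,-.159,0]);Rc=Ro.from_euler('z',-38,degrees=True).as_matrix()
dots(C+ring(.052,.08),(0,255,0));dots(C+Rc@[.0555,0,.0875],(0,255,0));dots(C+ring(.052,0),(0,255,0))
cv2.imwrite("pics/c3.png",im)
```

```text
[ 0.48886049 -0.15828368  0.16555578] [[-7.886e-01  6.149e-01 -3.000e-03]
 [ 6.149e-01  7.886e-01  2.400e-03]
 [ 3.800e-03  1.000e-04 -1.000e+00]]
```

View pics/c3.png

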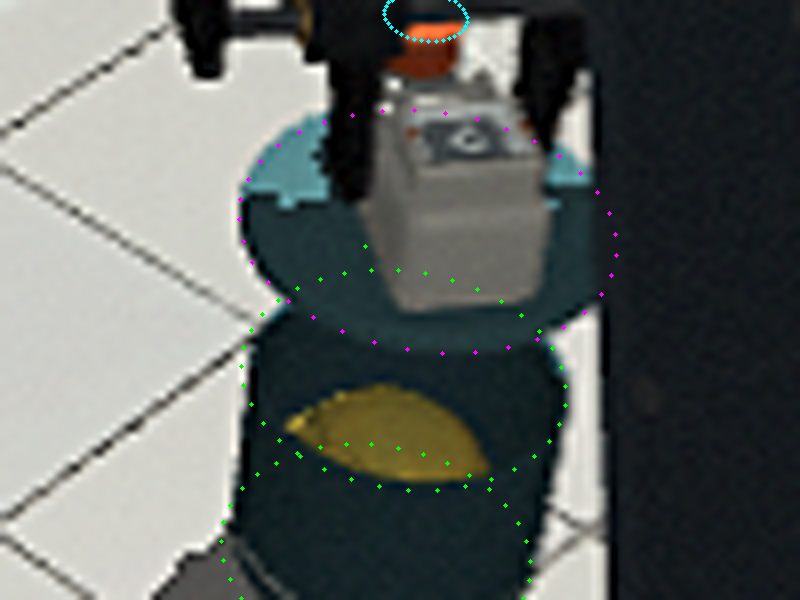

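The overlay shows the held lid matching its predicted outline (disc left edge 240, lower edge 350). The canister sits within about 2 mm of the estimate, its left wall at 248 against 241 predicted. I'll refine the canister from the first pictures with one fit.

Run:
```python
from h import *
from scipy.optimize import least_squares
I={n:cv2.resize(cv2.imread(f"pics/{n}0.png"),(560,420),interpolation=cv2.INTER_AREA) for n in("top","scene")}
def edge(n,r,z,c0,angs,lo=-.008,hi=.008):
    g=cv2.cvtColor(I[n],cv2.COLOR_BGR2GRAY).astype(np.float32); out=[]
    for a in angs:
        u=np.array([np.cos(a),np.sin(a),0]); rr=np.linspace(r+lo,r+hi,65)
        q=px(n,np.array([*c0,z])+rr[:,None]*u).astype(np.float32)
        v=cv2.remap(g,q[None,:,0],q[None,:,1],cv2.INTER_LINEAR)[0]; d=np.diff(cv2.GaussianBlur(v[None],(1,1),0)[0])
        d=np.convolve(d,np.ones(12)/12,'same'); k=np.argmax(d)
        if d[k]>.8: out.append((a,rr[k]))
    return np.array(out)
def fit(n,r,z,c0,angs):
    c=np.array(c0,float)
    for _ in range(4):
        e=edge(n,r,z,c,angs)
        P=c+e[:,1:]*np.c_[np.cos(e[:,0]),np.sin(e[:,0])]
        s=least_squares(lambda p:np.hypot(*(P-p[:2]).T)-r,c,loss="soft_l1",f_scale=.001); c=s.x
    print(n,len(e),c.round(4),"rms",np.sqrt(np.mean(s.fun**2)).round(4)); return c
ang=np.radians
ct=fit("top",.052,.08,(.49,-.159),ang(np.r_[-135:-50:5,-25:45:5]))
cs=fit("scene",.052,.08,(.489,-.16),ang(np.r_[-140:-55:5,-20:50:5]))
for n,c in(("top",ct),("scene",cs)):
    h=cv2.cvtColor(I[n],cv2.COLOR_BGR2HSV).astype(int); q=px(n,[*(c+.0555*np.array([.788,-.616])),.084])[0]
    x0,y0=np.int32(q)-7; w=h[y0:y0+15,x0:x0+15]; s=np.where(((w[...,0]<15)|(w[...,0]>174)),np.clip(w[...,1]-70,0,None),0)
    yy,xx=np.mgrid[:15,:15]; m=np.array([(s*xx).sum(),(s*yy).sum()])/s.sum()+[x0,y0]
    for z in(.083,.0855,.0875):
        t=at(n,m,z); d=t[:2]-c; print(n,"tab",m.round(1),z,t.round(4),np.degrees(np.arctan2(d[1],d[0])).round(1),np.hypot(*d).round(4))
```

```text
top 31 [ 0.4879 -0.1567] rms 0.0011
scene 31 [ 0.4873 -0.1592] rms 0.0015
top tab [345.9 228.1] 0.083 [ 0.5329 -0.1929  0.083 ] -38.8 0.0577
top tab [345.9 228.1] 0.0855 [ 0.5326 -0.1926  0.0855] -38.8 0.0574
top tab [345.9 228.1] 0.0875 [ 0.5324 -0.1924  0.0875] -38.7 0.0571
scene tab [344.6 188.8] 0.083 [ 0.5319 -0.1938  0.083 ] -37.8 0.0565
scene tab [344.6 188.8] 0.0855 [ 0.5303 -0.1913  0.0855] -36.8 0.0537
scene tab [344.6 188.8] 0.0875 [ 0.529  -0.1894  0.0875] -35.9 0.0515
```

>>> {"fn": "apply_moves", "kwargs": {
  "plan": "0.02 0 0.2 0 0 0;0 0 0.25 0 0 0;0 0 0.25 0 0 0;0 0 0.2 0 0 0;0 0 0.13 0 0 0;0 0 0 0 0 0;0 0 0 0 0 0"
}}

```text
time_s: 7.28
position: [0.4891, -0.1583, 0.1153]
tcp_rot: [[-0.789, 0.614, -0.001], [0.614, 0.789, 0.001], [0.001, -0.0, -1.0]]
force: [1.0, -0.2, -2.7]
opening: 0.526
grasp_force: 30.0
```

>>> {"fn": "apply_moves", "kwargs": {
  "plan": "0 0 0.04 0 0 0;0 0 0.04 0 0 0;0 0 0.04 0 0 0;0 0 0 0 0 0;0 0 0 0 0 0"
}}

```text
time_s: 7.7
position: [0.4892, -0.1588, 0.1097]
tcp_rot: [[-0.789, 0.615, 0.0], [0.615, 0.789, -0.0], [-0.0, 0.0, -1.0]]
force: [-0.0, -0.2, -3.0]
opening: 0.525
grasp_force: 30.0
```

>>> {"fn": "apply_moves", "kwargs": {
  "plan": "0.02 0 0.03 0 0 0;0 0 0.03 0 0 0;0 0 0.02 0 0 0;0 0 0 0 0 0;0 0 0 0 0 0"
}}

```text
time_s: 8.12
position: [0.4887, -0.1587, 0.1057]
tcp_rot: [[-0.789, 0.615, 0.001], [0.615, 0.789, -0.001], [-0.001, -0.0, -1.0]]
force: [0.4, -1.9, -1.3]
opening: 0.524
grasp_force: 30.0
```

>>> {"fn": "apply_moves", "kwargs": {
  "plan": "0 0 0.03 0 0 0;0 0 0.02 0 0 0;0 0 0 0 0 0;0 0 0 0 0 0"
}}

```text
time_s: 8.45
position: [0.489, -0.1591, 0.1031]
tcp_rot: [[-0.789, 0.615, 0.002], [0.615, 0.789, -0.002], [-0.002, -0.0, -1.0]]
force: [0.5, -5.1, -2.2]
opening: 0.527
grasp_force: 30.0
```

>>> {"fn": "apply_moves", "kwargs": {
  "plan": "0 -0.02 0.02 0 0 0;0 0 0.02 0 0 0;0 0 0 0 0 0;0 0 0 0 0 0"
}}

```text
time_s: 8.78
position: [0.4888, -0.1594, 0.1023]
tcp_rot: [[-0.789, 0.615, 0.002], [0.615, 0.789, -0.001], [-0.003, 0.0, -1.0]]
force: [0.9, -4.5, 7.0]
opening: 0.527
grasp_force: 30.0
```

>>> {"fn": "apply_moves", "kwargs": {
  "plan": "0 0 0.02 0 0 0;0 0 0 0 0 0;0 0 0 0 0 0"
}}

```text
time_s: 9.03
position: [0.4888, -0.1594, 0.1023]
tcp_rot: [[-0.789, 0.615, 0.003], [0.615, 0.789, -0.002], [-0.003, 0.0, -1.0]]
force: [-1.1, -1.0, 14.9]
opening: 0.528
grasp_force: 30.0
```

>>> {"fn": "apply_moves", "kwargs": {
  "plan": "0 0 0 0 0 0;0 0 0 0 0 0;0 0 0 0 0 0;0 0 0 0 0 0;0 0 -0.3 0 0 0;0 0 -0.6 0 0 0;0 0 -0.6 0 0 0;0 0 -0.6 0 0 0;0 0 0 0 0 0;0 0 0 0 0 0",
  "gripper": 0.5
}}

```text
time_s: 9.87
position: [0.4884, -0.159, 0.2063]
tcp_rot: [[-0.789, 0.615, 0.003], [0.615, 0.789, -0.001], [-0.003, 0.001, -1.0]]
force: [0.4, -0.3, -0.2]
opening: 0.75
grasp_force: 0.0
```

Run:
```python
from h import *
s=bot.read_state(); p=s["position"];R=s["tcp_rot"];print(p,R.round(4),s["force"])
b=capture("scene")
im,o=crop(b,(346,200),66,50,12); im=im.copy()
th=np.radians(np.arange(0,360,10)); Rc=Ro.from_euler('z',-38,degrees=True).as_matrix(); O=np.array([.4885,-.159,.072])
def dots(P,col):
    for q in px("scene",P): cv2.circle(im,tuple(np.int32((q-o+.5)*12)),2,col,-1)
ring=lambda r,z:np.c_[r*np.cos(th),r*np.sin(th),z+0*th]
dots(O+ring(.058,.016),(255,0,255)); dots(O+(ring(.0125,.066)+[.03,0,0])@Rc.T,(255,255,0))
cv2.imwrite("pics/c4.png",im)
```

```text
[ 0.48840016 -0.15899882  0.206283  ] [[-7.888e-01  6.147e-01  2.700e-03]
 [ 6.147e-01  7.888e-01 -1.200e-03]
 [-2.900e-03  7.000e-04 -1.000e+00]] [ 0.40282184 -0.27315337 -0.18070853]
```

View pics/c4.png

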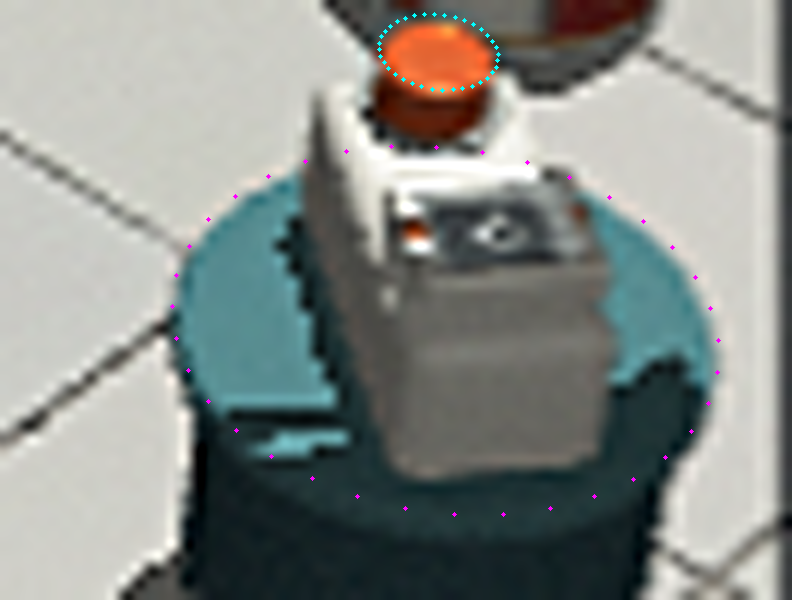

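The lid sits flat and matches the predicted home outline, with the button at (438,55). Next I'll read the counter from rectified window patches.

```bash
cat >> h.py <<'E'
def patch(n,img,O,yaw,s=12):
    Rc=Ro.from_euler('z',yaw,degrees=True).as_matrix()
    X,Y=np.meshgrid(np.arange(-2+2,-32-2,-1/s),np.arange(14,-18,-1/s),indexing='ij')
    # drum surface: radius 22, axis along y, top at x=-16,z=58
    dz=22-np.sqrt(np.maximum(22**2-(X+16)**2,1))
    P=np.stack([X,Y,58-dz],-1).reshape(-1,3)/1e3@Rc.T+O
    q=px(n,P).astype(np.float32).reshape(*X.shape,2)
    out=cv2.remap(img.astype(np.float32),q[...,0],q[...,1],cv2.INTER_CUBIC)
    return cv2.normalize(np.clip(out,0,255),None,0,255,cv2.NORM_MINMAX).astype(np.uint8)
E
python3 - <<'E'
from h import *
I={n:cv2.resize(cv2.imread(f"pics/{n}0.png"),(560,420),interpolation=cv2.INTER_AREA) for n in("top","scene")}
now=np.mean([capture("scene") for _ in range(4)],0)[:,:,::-1]
L0=np.array([.548,.1715,0])
a=[patch("scene",now,np.array([.4885,-.159,.072]),-38),patch("scene",I["scene"],L0,-20.6),patch("top",I["top"],L0,-20.6)]
im=np.hstack(a); print(im.shape); cv2.imwrite("pics/n1.png",cv2.resize(im,(800,int(800*im.shape[0]/im.shape[1]))))
E
```

```text
(408, 1152, 3)
```

View pics/n1.png

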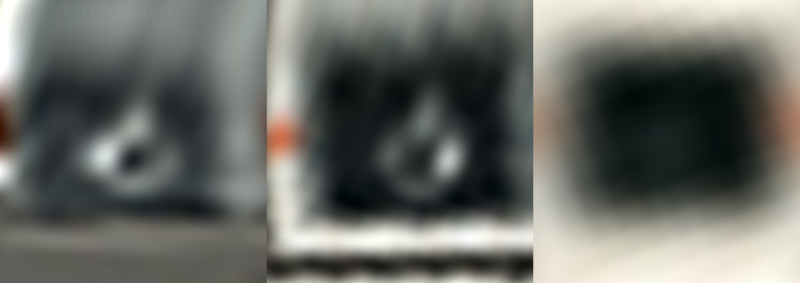

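The patch looks like a 6 (closed loop below, stem above), which means 6 presses. I'll check this against the following numerals. Next I'll move the shut gripper over the button.

>>> {"fn": "apply_moves", "kwargs": {
  "plan": "-0.2 0 0 0 0 0;-0.2 0 0.1 0 0 0;-0.2 0 0.3 0 0 0;0 0 0.4 0 0 0;0 0 0.3 0 0 0;0 0 0.1 0 0 0;0 0 0 0 0 0;0 0 0 0 0 0",
  "gripper": -1
}}

```text
time_s: 10.78
position: [0.5119, -0.1778, 0.1447]
tcp_rot: [[-0.789, 0.615, -0.0], [0.615, 0.789, 0.0], [0.0, -0.0, -1.0]]
force: [0.6, 0.0, 0.5]
opening: 0.231
grasp_force: 0.0
```

>>> {"fn": "apply_moves", "kwargs": {
  "plan": "0 0 0 0 0 0;0 0 0 0 0 0;0 0 0 0 0 0;0 0 0 0 0 0;0 0 0.12 0 0 0;0 0 0.12 0 0 0;0 0 0.1 0 0 0;0 0 0.03 0 0 0;0 0 0 0 0 0;0 0 0 0 0 0"
}}

```text
time_s: 11.62
position: [0.5123, -0.1779, 0.1273]
tcp_rot: [[-0.789, 0.615, 0.002], [0.615, 0.789, -0.001], [-0.002, 0.0, -1.0]]
force: [-0.7, 0.4, 7.6]
opening: 0.005
grasp_force: 3.9
```

>>> {"fn": "apply_moves", "kwargs": {
  "plan": "0 0 -0.12 0 0 0;0 0 -0.13 0 0 0;0 0 -0.12 0 0 0;0 0 0 0 0 0;0 0 0 0 0 0;0 0 0 0 0 0"
}}

```text
time_s: 12.12
position: [0.511, -0.1771, 0.1448]
tcp_rot: [[-0.789, 0.615, -0.001], [0.615, 0.789, 0.0], [0.001, -0.0, -1.0]]
force: [0.7, 0.1, 0.3]
opening: 0.006
grasp_force: 0.0
```

```bash
cat > snap.py <<'E'
from h import *
import sys
np.save(f"s{sys.argv[1]}.npy",np.mean([capture("scene") for _ in range(2)],0)[:,:,::-1])
E
python3 snap.py 1
```

```text
(no output)
```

>>> {"fn": "apply_moves", "kwargs": {
  "plan": "0 0 0.12 0 0 0;0 0 0.13 0 0 0;0 0 0.12 0 0 0;0 0 0 0 0 0;0 0 0 0 0 0"
}}

```text
time_s: 12.63
position: [0.5121, -0.1778, 0.1272]
tcp_rot: [[-0.789, 0.615, 0.001], [0.615, 0.789, -0.001], [-0.002, 0.0, -1.0]]
force: [0.0, 0.7, 9.5]
opening: 0.008
grasp_force: 4.7
```

>>> {"fn": "apply_moves", "kwargs": {
  "plan": "0 0 -0.12 0 0 0;0 0 -0.13 0 0 0;0 0 -0.12 0 0 0;0 0 0 0 0 0;0 0 0 0 0 0;0 0 0 0 0 0"
}}

```text
time_s: 13.13
position: [0.511, -0.1771, 0.1448]
tcp_rot: [[-0.789, 0.615, -0.001], [0.615, 0.789, 0.0], [0.001, -0.0, -1.0]]
force: [-0.8, -0.8, -1.1]
opening: 0.005
grasp_force: 0.0
```

```bash
python3 snap.py 2
python3 - <<'E'
from h import *
a=[patch("scene",np.load(f"s{i}.npy"),np.array([.4885,-.159,.072]),-38) for i in(1,2)]
im=np.hstack(a); cv2.imwrite("pics/n2.png",im)
E
```

```text
(no output)
```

View pics/n2.png

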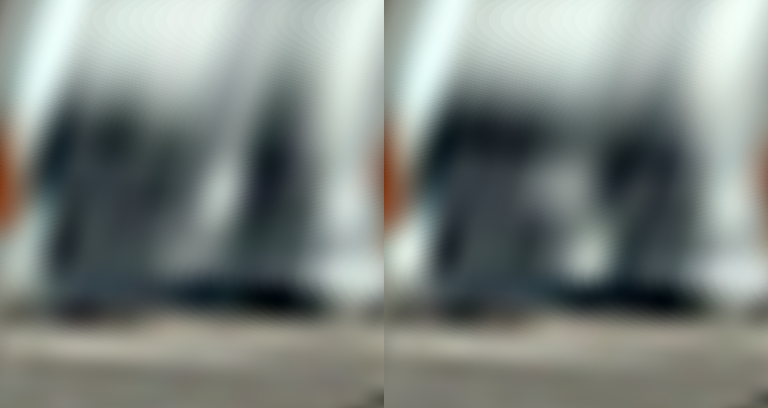

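The left patch shows a stroke leaning up to the right, a 7. The right shows an upright stroke with a flag at upper left, a 1. That confirms 6→7→1, so four more presses reach 5.

>>> {"fn": "apply_moves", "kwargs": {
  "plan": "0 0 0.12 0 0 0;0 0 0.13 0 0 0;0 0 0.12 0 0 0;0 0 0 0 0 0;0 0 0 0 0 0"
}}

```text
time_s: 13.65
position: [0.5121, -0.1778, 0.1272]
tcp_rot: [[-0.789, 0.615, 0.001], [0.615, 0.789, -0.001], [-0.002, 0.0, -1.0]]
force: [-0.5, -0.1, 9.7]
opening: 0.006
grasp_force: 4.7
```

>>> {"fn": "apply_moves", "kwargs": {
  "plan": "0 0 -0.12 0 0 0;0 0 -0.13 0 0 0;0 0 -0.12 0 0 0;0 0 0 0 0 0;0 0 0 0 0 0;0 0 0 0 0 0"
}}

```text
time_s: 14.15
position: [0.5111, -0.1771, 0.1448]
tcp_rot: [[-0.789, 0.615, -0.001], [0.615, 0.789, 0.0], [0.001, -0.0, -1.0]]
force: [0.5, -1.0, -0.3]
opening: 0.006
grasp_force: 0.0
```

```bash
python3 snap.py 3
```

>>> {"fn": "apply_moves", "kwargs": {
  "plan": "0 0 0.12 0 0 0;0 0 0.13 0 0 0;0 0 0.12 0 0 0;0 0 0 0 0 0;0 0 0 0 0 0"
}}

```text
time_s: 14.67
position: [0.5121, -0.1778, 0.1272]
tcp_rot: [[-0.789, 0.615, 0.001], [0.615, 0.789, -0.001], [-0.002, 0.0, -1.0]]
force: [-0.4, 0.7, 9.2]
opening: 0.005
grasp_force: 4.7
```

>>> {"fn": "apply_moves", "kwargs": {
  "plan": "0 0 -0.12 0 0 0;0 0 -0.13 0 0 0;0 0 -0.12 0 0 0;0 0 0 0 0 0;0 0 0 0 0 0;0 0 0 0 0 0"
}}

```text
time_s: 15.17
position: [0.5111, -0.1771, 0.1448]
tcp_rot: [[-0.789, 0.615, -0.001], [0.615, 0.789, 0.0], [0.001, -0.0, -1.0]]
force: [0.1, 0.2, -1.0]
opening: 0.006
grasp_force: 0.0
```

```bash
python3 snap.py 4
```

>>> {"fn": "apply_moves", "kwargs": {
  "plan": "0 0 0.12 0 0 0;0 0 0.13 0 0 0;0 0 0.12 0 0 0;0 0 0 0 0 0;0 0 0 0 0 0"
}}

```text
time_s: 15.68
position: [0.5121, -0.1778, 0.1272]
tcp_rot: [[-0.789, 0.615, 0.001], [0.615, 0.789, -0.001], [-0.002, 0.0, -1.0]]
force: [-0.2, -0.3, 9.0]
opening: 0.006
grasp_force: 4.7
```

>>> {"fn": "apply_moves", "kwargs": {
  "plan": "0 0 -0.12 0 0 0;0 0 -0.13 0 0 0;0 0 -0.12 0 0 0;0 0 0 0 0 0;0 0 0 0 0 0;0 0 0 0 0 0"
}}

```text
time_s: 16.18
position: [0.511, -0.1771, 0.1448]
tcp_rot: [[-0.789, 0.615, -0.001], [0.615, 0.789, 0.0], [0.001, -0.0, -1.0]]
force: [0.3, 1.4, -0.4]
opening: 0.008
grasp_force: 0.0
```

```bash
python3 snap.py 5
python3 - <<'E'
from h import *
a=[patch("scene",np.load(f"s{i}.npy"),np.array([.4885,-.159,.072]),-38,8) for i in(3,4,5)]
cv2.imwrite("pics/n3.png",np.hstack(a))
E
```

```text
(no output)
```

View pics/n3.png

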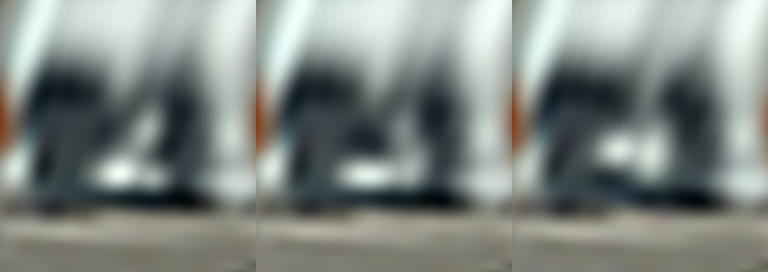

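The patches read 2 (base bar with a diagonal), 3 (bottom stroke with the right side bulging) and 4 (raised crossbar with a right upright). I'll make one last press, then withdraw upward.

>>> {"fn": "apply_moves", "kwargs": {
  "plan": "0 0 0.12 0 0 0;0 0 0.13 0 0 0;0 0 0.12 0 0 0;0 0 0 0 0 0;0 0 0 0 0 0"
}}

```text
time_s: 16.7
position: [0.5121, -0.1778, 0.1272]
tcp_rot: [[-0.789, 0.615, 0.001], [0.615, 0.789, -0.001], [-0.002, 0.0, -1.0]]
force: [-0.8, -1.1, 9.4]
opening: 0.005
grasp_force: 4.7
```

>>> {"fn": "apply_moves", "kwargs": {
  "plan": "0 0 -0.12 0 0 0;0 0 -0.13 0 0 0;0 0 -0.3 0 0 0;0 0 -0.6 0 0 0;0 0 -0.6 0 0 0;0 0 -0.6 0 0 0;-0.5 0 0 0 0 0;-0.5 0 0 0 0 0;0 0 0 0 0 0;0 0 0 0 0 0"
}}

```text
time_s: 17.53
position: [0.5509, -0.2085, 0.2435]
tcp_rot: [[-0.788, 0.615, -0.001], [0.615, 0.788, 0.001], [0.001, -0.0, -1.0]]
force: [-0.5, 1.1, -0.0]
opening: 0.005
grasp_force: 0.0
```

```bash
python3 snap.py 6
python3 - <<'E'
from h import *
s=np.load("s6.npy"); a=cv2.resize(patch("scene",s,np.array([.4885,-.159,.072]),-38,8),(420,400))
b=cv2.resize(np.clip(s[165:235,313:379],0,255).astype(np.uint8),(377,400),interpolation=cv2.INTER_CUBIC)
cv2.imwrite("pics/n4.png",np.hstack([a,b])); print(bot.read_state()["position"])
E
```

```text
[ 0.5495507  -0.20724117  0.2430186 ]
```

View pics/n4.png

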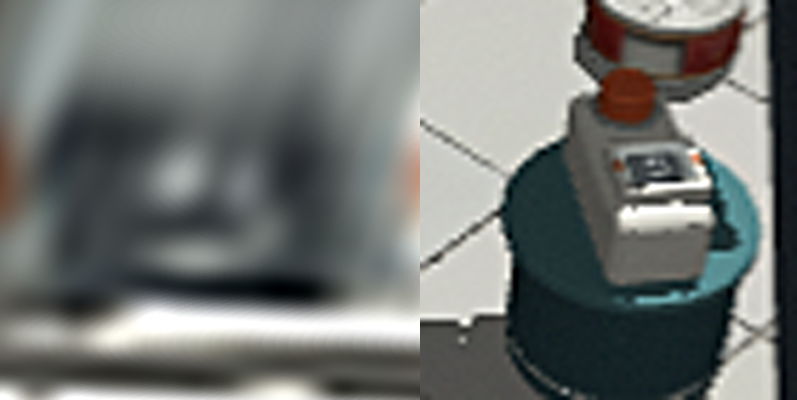

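The left patch fits a 5: upper-left stroke, lower-right bowl and an open lower left. The right crop shows the lid flat on the standing canister, the button up and the tin untouched. Handing in.

```bash
python3 -c "
from rig import bot
print(bot.hand_in())"
```

```text
the job is handed in; nothing more can be done
None
```

The job is handed in at about 17.7 s: the lid is home on the canister with its notch over the tab, the counter reads 5 (clicked on six places from 6), and the gripper is clear of everything.

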